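# Pin the brew-piston rod and lock it with an R-clip

### The arm

A 6-joint arm with a two-finger parallel gripper is mounted at the origin on a cart in front of the work surface, level with it; the furniture and walls round the work are solid. World frame = base frame: x ahead of the robot, y to its left, z up, the work surface at z = 0. Lengths are in m, angles in degrees, forces in N, time in s.
With the tool pointing down it reaches from about 0.3 to 0.75 m from the base axis. Payload 8.5 kg.
Tool frame: the origin (TCP) lies between the finger pads; the fingertips stand env.finger_overhang ahead of it and the grasp point (between the pads) lies 2 mm behind it (env.finger_overhang is the distance from the TCP to the fingertips, in m); z points along the fingers, y is the line along which they close (so a half turn about z gives the same grasp; the last joint's range is limited). The gripper opens to 85 mm and grips with 20 to 120 N. Pads are 22 mm wide; open, the fingers measure 114 mm over their backs; the gripper's body (76 mm by 85 mm) begins 54 mm behind the grasp point. The pads swing forward as they close: fully open they stand 13 mm farther back than shut.
Start: joints at [57.794, 21.807, 74.336, -0, 83.858, -12.336], TCP at [0.187, 0.517, 0.248] pointing down, gripper open.
Joint ranges: [-178.18, 178.18], [-50.72, 133.34], [12.68, 142.11], [-81.47, 261.47], [9.98, 163.14], [-165.26, 165.26]. Speed limits (degrees/s): [136.94, 136.94, 180, 180, 180, 180].

### API

Orientations are given as a 3x3 rotation matrix whose columns are the frame's x, y, z axes.
In Python, from rig import env gives the robot as it stands. The module is installed in compiled form; this text tells all that it offers.
- The arm moves only by the tool jog_arm, never from a script. Its arguments are lists of equal length, an entry for each row: "hand": the finger opening in m, from 0 to 0.0854; "travel": the shift along the world's x, y, z in m, a list of three; "yaw": the turn about the world's z in rad. A call has exactly 5 rows; each row shifts and turns the commanded pose from where the row before left it; what a row does not reach is not made up. A row lasts 1/8 s, in which the tool goes at most 62.5 mm and 10.7 degrees, less where a joint would pass 70% of its speed; a pose out of reach is approached as far as the arm can. A call is refused whole if a number of a shift passes 0.0625 or a number of a turn 0.188, either way. A call with a gripper value outside its range is refused whole. The fingers move at their own pace and stop on an object; "grip_force" is the grip in N (left out, the last holds). Time passes only in rows, so rows that do not move let the fingers close, or fill a call up. It gives the time, the measured TCP pose, the force, the opening and the grip force at its end, in the units of the state.
- env.observe(): the state, without advancing time (a new reading comes with each control period).
- env.get_image(name): name is "side" or "top"; returns the picture (400x640x3 uint8, red, green, blue); there is no depth.
- env.calibration(name): a dict with "fx", "fy", "cx", "cy" (pixels), "position" and "rotation" of the camera in the world. Camera axes: x right, y down, z forward; pixel columns grow to the right and rows downward; lengths in m; the calibration is good to about 2 mm. A picture is of the moment at which its call begins. calibration takes no time and is no camera call.
- env.close_job(): hands the job in; it is judged then, once.
The state is a dict: "time_s": time; "q": joint angles; "qvel": joint speeds; "joint_efforts": joint torques, N m; "position": TCP position; "tool_rot": TCP orientation; "ft_force": force on the tool from outside, world axes, zero at the start; "wrist_torque": the same for the moment, N m; "grip_width": finger opening in m; "gripper_force": force on a finger pad.
Only numpy, scipy, OpenCV 4.12 (cv2) and the standard library are available. Lean on these libraries where they do the work, as an engineer would, in place of code of your own. Each camera call takes 0.05 s, during which the arm holds its last target. There are 200 camera calls.

### The job

Push the pivot pin fully home through the clevis of the brew-piston stand, so that its cross-drilled end stands out on the other side. Then take the larger R-clip out of the wooden block and push its straight leg down through the cross hole in the pin until the bow springs over the pin and hugs it; the pin may have rolled, so feel for the hole and do not force the clip. Leave the smaller clip in the block and the pliers and grease tube where they lie.

Things in the scene. Friction and masses are not known exactly. Their poses are not given: they have to be found in the camera images.
- stand: brew-piston stand, fixed: grey base plate 175x100x10 mm, upright two-cheeked dark steel clevis, aluminium rod sloping down to a grey piston at the back. Origin: on the bench below the clevis' middle; y parallel to the pin, x along the rod to the piston, z up. Pin axis at x = 0, z = 64 mm; cheeks' outer faces at y = -20 and +20 (a washer to -22), rounded tops at z = 77. Plate: x -45 to 130 mm.
- pivot_pin (a joint): how far the pivot pin still stands out of the clevis, m: 0 is fully home, its head against the +y cheek; 0.016 to 0.024 at the start. It slides along the stand's y axis against about 4 N of friction, stays where it is left and stops hard at 0: push its head towards the stand's -y.
- pin_head (a point): middle of the flat outer face of the pin's round head (23 mm across, 6 mm thick), on the pin's axis, on the stand's +y side; moves with the pin.
- pin_cross (a point): middle of the pin's cross hole, on the pin's axis; slides with the pin, does not roll with it. Steel pin of 14 mm diameter, its plain end 11.5 mm beyond the hole towards the stand's -y. Hole 5.2 mm in diameter, only deburred at its mouths. Pin home, it lies 13 mm outside the -y cheek.
- pin_crown (a point): top of the pin above the hole's middle (7 mm above its axis). The pin can roll, against about 0.02 N m (3 N at its surface); its roll is not measured. At the start the hole's upper mouth leans up to 0.95 rad to the stand's -x or +x: up to 5.7 mm beside the crown and 3 mm lower. A tip in the mouth can roll the pin until the hole is upright. More than 25 N on the pin spoils the clip.
- clip: the larger of two spring-steel R-clips (hairpin clips with a double coil), 86 mm long, 4 mm wire, 21 g. Origin: rounded foot of its straight leg; z up the leg, x towards the bow, y square to the clip's plane. Leg on the z axis, plain from 0 to 70 mm. Stands leg down in a 23 mm deep, 5 mm hole of the block, foot 7 mm above the bench, with play: it leans up to 0.05 rad and keeps its lean when gripped.
- clip_coil (a point): centre of the clip's coil, where it is held: x = 8, z = 76 mm in the clip's frame. The coil is 20 mm across in the clip's plane (x from -2 to 18 mm) and 8 mm thick along y. Held across its 20 mm, the leg lies along one finger. So held, a foot pressed with 3 N on the plain pin gives about 1 mm on the crown and 2 to 3 mm on the flanks 5 mm beside it; over the hole's mouth it falls clearly deeper.
- clip_seat (a point): point in the middle of the leg, 36 mm above its foot, that lies on the pin's axis when the clip is home. Beside it the bow bulges to fit a 14 mm pin; above, at z = 44 mm, it nearly meets the leg; below is its throat (z = 29.5) and its flared free end (x = 10, z = 25 mm).
- clip_bow (a joint): how far the clip's bow is sprung open, rad; 0 at rest. Going over the pin opens it to about 0.06 and takes some 5 to 12 N of push, first felt when the seat point is about 12 mm above the pin's axis; the push falls off as it snaps closed over the last few mm. Home, it reads under 0.02 and further push is resisted again.
- block: hardwood block 64x124x30 mm, fixed; origin at the middle of its underside, long along its y. The two clips stand in holes at x = -10, y = -34 and +34 mm (either in either), planes within 0.3 rad of the block's x, bow to its +x. Two spare pins stand 10 mm proud at x = 16, y = -34 and +34 mm.
- small_clip: the smaller R-clip, 71 mm long, 3 mm wire, for other pins; it stays in the block. Origin: foot of its leg.
- pliers: long-nose pliers 154 mm long lying left of the stand; a bystander. Origin under its middle.
- grease_tube: grease tube 136 mm long lying behind the block; a bystander. Origin under its middle.

How it is judged (in metres and radians):
On the way:
1. the pivot pin is fully home in the clevis (within 1.5 mm) (value of joint pivot_pin below 0.0015 m), for 0.2 s.
At the end, for the whole second after the job is handed in: Pin home within 3 mm; the larger clip at rest, its seat point within 4 mm of the hole's middle on the pin's axis, coil up (leaning under 0.9 rad), plane square to the pin within 0.3 rad, bow closed (under 0.02 rad); the smaller clip within 15 mm of where it stood in the block (value of joint pivot_pin below 0.003 m and distance between clip_seat and pin_cross below 0.004 m and angle between the y axis of clip and the y axis of stand, either way round below 0.3 rad and value of joint clip_bow below 0.02 rad and angle between clip's own z axis and vertical below 0.9 rad and height (world z) of clip_coil above 0.075 m and linear speed of clip below 0.02 m/s and distance of small_clip from where it was at the start of the episode below 0.015 m); the robot touches nothing.
It fails at once if the clip is forced against the pin or stand with more than 25 N (contact force between clip and stand above 25 N).
It fails at once if the smaller clip is moved by more than 15 mm (distance of small_clip from where it was at the start of the episode above 0.015 m).
It fails at once if the pliers or the grease tube are moved by more than 30 mm (distance of any of pliers, grease_tube from where it was at the start of the episode above 0.03 m).
It also fails if it takes over 67 s, if anything falls off the work surface, if the arm or the gripper's body presses on something with over 40 N, if the wrist force passes 120 N, or if a joint passes its speed limit or range.

## Working session

There is one attempt and no reset: what is moved stays moved. The work goes in short steps, Python scripts to look and compute and a tool call to move; the robot and the scene stay as the last step left them, time stands still between calls to the robot, and variables do not carry over. Pictures are saved under pics/ and viewed, at most 10 in all, crops included, and the job is handed in when it is done.

Besides the shell and the picture viewer there is one more tool, called after "Call:" as name([rows], argument=value, ...), one row to a line, values as JSON. jog_arm: Moves the arm, as the interface text tells. Its arguments: {"type":"object","properties":{"hand":{"type":"array"},"travel":{"type":"array"},"yaw":{"type":"array"},"grip_force":{"type":"number"}},"required":["hand","travel","yaw"]}

```bash
mkdir -p pics; python3 - <<'E'
from rig import env
import cv2
for n in("side","top"):
    cv2.imwrite(f"pics/{n}0.png",env.get_image(n)[:,:,::-1]); c=env.calibration(n); print(n,c)
print(env.observe(), env.finger_overhang)
E
```

```text
side {'fx': 498.2028680162812, 'fy': 498.2028680162812, 'cx': 317.24220993855425, 'cy': 206.55723252548367, 'position': array([ 0.42484879, -0.79638999,  0.81925319]), 'rotation': array([[ 0.99031246, -0.08323045,  0.11114823],
       [-0.13841952, -0.65520303,  0.74266347],
       [ 0.01101244, -0.75085397, -0.66037644]])}
top {'fx': 415.8321321258942, 'fy': 415.8321321258942, 'cx': 319.71269263969367, 'cy': 202.42641917374226, 'position': array([0.37453484, 0.03061569, 1.05556661]), 'rotation': array([[-0.03456475, -0.97709912,  0.20995853],
       [-0.99938808,  0.03266602, -0.01250562],
       [ 0.00536072, -0.2102623 , -0.97763031]])}
{'time_s': 0.1, 'q': array([ 5.77930150e+01,  2.18395379e+01,  7.43790319e+01,  4.67459130e-04,
        8.38580949e+01, -1.23341425e+01]), 'qvel': array([ 0.02335879, -0.04240936, -0.09946948,  0.00178624, -0.04397051,
       -0.02282197]), 'joint_efforts': array([ 3.78558703e-03, -4.49214792e+01, -2.31654364e+01, -2.07445419e-04,
        3.63901963e-03,  3.30386035e-05]), 'position': array([0.18682165, 0.51705   , 0.24775905]), 'tool_rot': array([[-9.40448953e-01,  3.39934184e-01, -7.20017532e-04],
       [ 3.39934819e-01,  9.40448322e-01, -1.12783952e-03],
       [ 2.93748075e-04, -1.30543452e-03, -9.99999105e-01]]), 'ft_force': array([-0.42103335, -0.62117818,  1.22241632]), 'wrist_torque': array([ 0.02355769,  0.01285037, -0.04047721]), 'gripper_force': 0.0, 'grip_width': 0.08553446958575299} 0.017
```

View pics/side0.png

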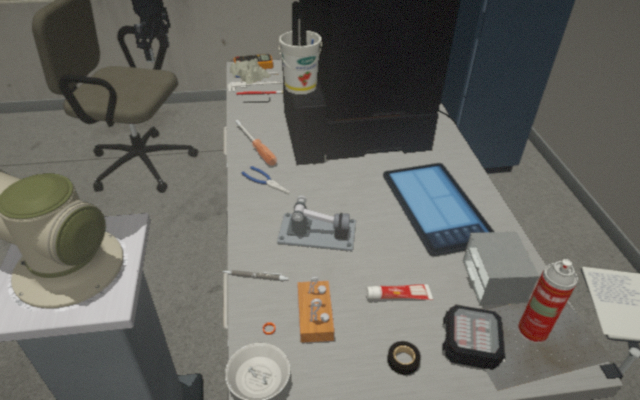

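View pics/top0.png

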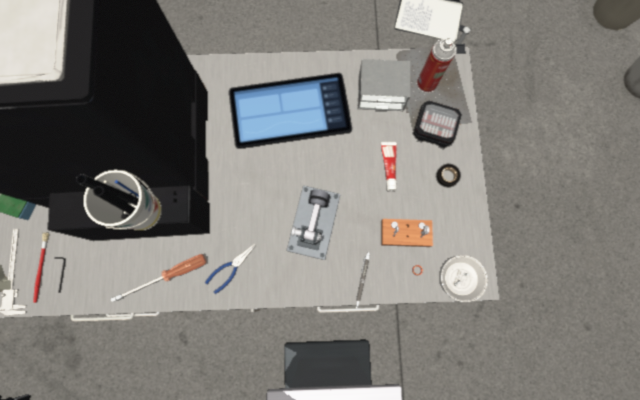

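Side view: stand base about (280–355, 210–248), clevis (300,213), block (316,312) with clips at (315,283) and (320,308). Top view: stand (313,222), block (407,232). I'll make one composite of enlarged crops.

```bash
python3 - <<'E'
import cv2, numpy as np
t=cv2.imread("pics/top0.png"); s=cv2.imread("pics/side0.png")
def crop(im,x,y,w,h,k,W,H):
    c=cv2.resize(im[y:y+h,x:x+w],None,fx=k,fy=k,interpolation=cv2.INTER_CUBIC)
    for i in range(0,w,10):
        cv2.putText(c,str(x+i),(i*k,8),0,.3,(0,0,255),1); cv2.line(c,(i*k,8),(i*k,14),(0,0,255),1)
    for i in range(10,h,10):
        cv2.putText(c,str(y+i),(0,i*k+3),0,.3,(0,0,255),1); cv2.line(c,(20,i*k),(26,i*k),(0,0,255),1)
    return c[:H,:W]
top=np.hstack([crop(t,283,180,66,50+35,6,396,510)[:300*2], np.zeros((510,4,3),np.uint8), np.vstack([crop(t,375,212,66,40,6,396,240),crop(t,375,212,66,45,6,396,270)*0])])
cs=crop(s,274,188,88,66,4,352,264)
top[240:240+264,404:404+352]=cs
cv2.imwrite("pics/c1.png",top[:,:800])
cv2.imwrite("pics/c2.png",np.hstack([crop(s,270,190,95,65,4,380,260*2)[:260],crop(s,290,270,50,65,8,400,520)[:260]]) if 0 else np.hstack([crop(s,294,268,48,78,7,336,546),crop(s,284,190,56,78,7,392,546)]))
E
```

```text
(no output)
```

View pics/c1.png

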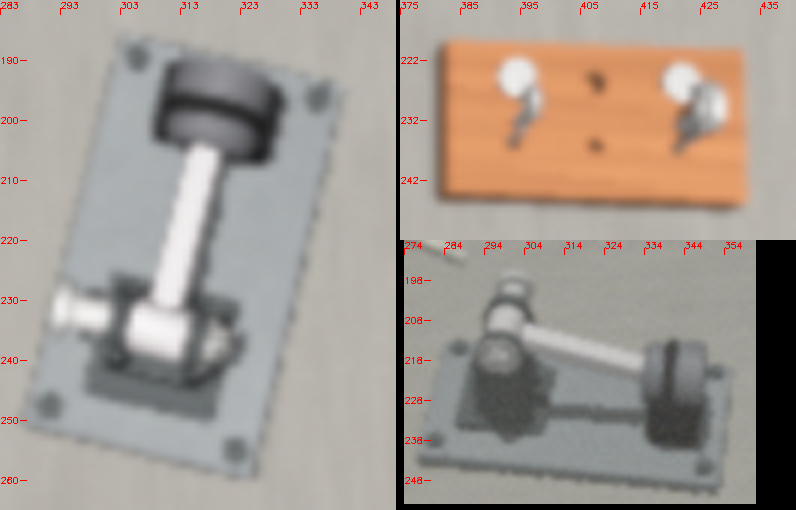

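View pics/c2.png

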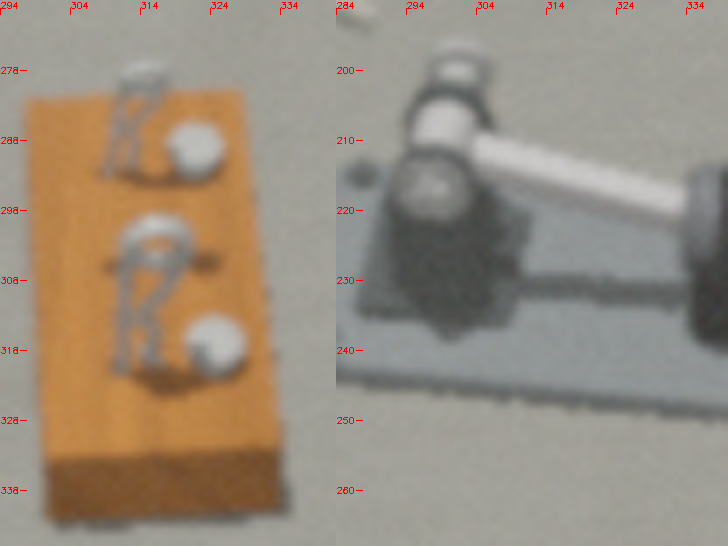

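Head of the pin is at top px (293.3,231), side (301.7,197); the larger clip is the near/right one: coil top px (426.2,229.5), side (316.4,302.5); its leg enters the block at top (421.3,237.3), side (311.1,321.1).

```bash
cat > h.py <<'E'
from rig import env
import numpy as np, cv2
from scipy.optimize import least_squares
C={n:env.calibration(n) for n in("side","top")}
def proj(n,P):
    c=C[n]; p=(np.atleast_2d(P)-c["position"])@c["rotation"]
    return np.c_[c["fx"]*p[:,0]/p[:,2]+c["cx"],c["fy"]*p[:,1]/p[:,2]+c["cy"]]
def pt(ob,x0=(.4,0,.05)):  # triangulate {cam:px}
    r=least_squares(lambda v:np.concatenate([proj(n,v)[0]-p for n,p in ob]),x0); return r.x,r.fun
def onplane(n,px,z):
    c=C[n]; d=c["rotation"]@[(px[0]-c["cx"])/c["fx"],(px[1]-c["cy"])/c["fy"],1]
    return c["position"]+d*(z-c["position"][2])/d[2]
def w(pose,L):
    x,y,a=pose; L=np.atleast_2d(L); return np.c_[x+np.cos(a)*L[:,0]-np.sin(a)*L[:,1],y+np.sin(a)*L[:,0]+np.cos(a)*L[:,1],L[:,2]]
def fit(L,obs,x0):
    r=least_squares(lambda v:np.concatenate([(proj(n,w(v,L))-p).ravel() for n,p in obs]),x0,loss="soft_l1"); return r.x,r.fun.reshape(-1,2)
E
python3 - <<'E'
from h import *
np.set_printoptions(precision=4,suppress=True)
L=np.array([[.13,.05,.01],[.13,-.05,.01],[-.045,-.05,.01],[-.045,.05,.01]])
T=np.array([(303,186.3),(340.5,195.3),(326,259.7),(287.2,251.7)])
S=np.array([(284.8,214.3),(278,241.8),(352.5,248.8),(355,220.5)])[[3,2,1,0]]
for o in([("top",T)],[("side",S)],[("top",T),("side",S)]):
    s,r=fit(L,o,(.35,.05,-.2)); print("stand",s,np.abs(r).mean())
print(r)
h=onplane("top",(293.3-1.5,231.3),.064); print("head",h)
e=np.array(s); ys=np.array([-np.sin(e[2]),np.cos(e[2])]); print("head local", (h[:2]-e[:2])@ys)
L=np.array([[.032,.062,.03],[.032,-.062,.03],[-.032,-.062,.03],[-.032,.062,.03]])
T=np.array([(382.5,219),(432.5,220.3),(432.5,246.2),(382.2,245)])
S=np.array([(328.7,281.1),(334,332.3),(300.4,333.4),(298,282.3)])
for o in([("top",T)],[("side",S)],[("top",T),("side",S)]):
    b,r=fit(L,o,(.35,-.2,0)); print("block",b,np.abs(r).mean())
print(r)
print("hole",w(b,[-.01,-.034,.03]),onplane("top",(421.3,237.3),.03),onplane("side",(311.1,321.1),.03))
print("coil",pt([("top",(426.2,229.5)),("side",(316.4,302.5))]))
E
```

```text
stand [ 0.5058  0.0437 -0.257 ] 0.3911621154058551
stand [ 0.5085  0.0405 -0.2622] 0.989245295903384
stand [ 0.5071  0.0427 -0.2566] 0.7867266342524264
[[ 0.3479 -0.8516]
 [ 0.5309 -1.5436]
 [ 0.342   0.5614]
 [ 0.2126 -0.2969]
 [ 0.3718 -1.6747]
 [ 0.1866  0.0031]
 [-2.1663 -0.1255]
 [-1.5619 -1.8109]]
head [0.5188 0.0874 0.064 ]
head local 0.04617445382972421
block [ 0.5109 -0.1978 -0.0645] 0.23285326829039832
block [ 0.513  -0.1999 -0.0768] 0.2536620302567911
block [ 0.5123 -0.199  -0.0723] 0.4433617868963253
[[ 0.4882 -0.632 ]
 [ 0.0057 -0.0457]
 [ 0.507  -0.4099]
 [ 0.6408 -1.1292]
 [-0.2489 -0.5642]
 [-0.0095 -0.57  ]
 [-0.6853  0.0537]
 [-0.7221 -0.3815]]
hole [[ 0.4999 -0.2322  0.03  ]] [ 0.4979 -0.2314  0.03  ] [ 0.5004 -0.2339  0.03  ]
coil (array([ 0.5102, -0.2314,  0.0817]), array([-0.0099, -0.176 , -0.1346,  0.027 ]))
```

Call:
jog_arm([
  [0.02,-0.05,0],
  [0.02,-0.05,0],
  [0.02,-0.055,0],
  [0.02,-0.055,0],
  [0.02,-0.055,0],
], hand=[0,0,0,0,0], yaw=[0.02,0.02,0.02,0.02,0.013])

```text
time_s: 0.72
position: [0.2871, 0.2505, 0.2482]
tool_rot: [[-0.968, 0.25, 0.0], [0.25, 0.968, -0.0], [-0.0, -0.0, -1.0]]
ft_force: [1.5, 0.1, 0.2]
grip_width: 0.0002
gripper_force: 0.0
```

Call:
jog_arm([
  [0.045,-0.025,0],
  [0.045,-0.025,0],
  [0.05,-0.025,0],
  [0.05,-0.025,0],
  [0.05,-0.02,0],
], hand=[0,0,0,0,0], yaw=[0,0,0,0,0])

```text
time_s: 1.35
position: [0.5284, 0.131, 0.248]
tool_rot: [[-0.968, 0.252, -0.001], [0.252, 0.968, 0.0], [0.001, -0.0, -1.0]]
ft_force: [1.7, 1.0, 0.4]
grip_width: -0.0001
gripper_force: 0.0
```

Call:
jog_arm([
  [0,0,-0.05],
  [0,0,-0.05],
  [0,0,-0.05],
  [0,0,-0.034],
  [0,0,0],
], hand=[0,0,0,0,0], yaw=[0,0,0,0,0])

```text
time_s: 1.98
position: [0.5257, 0.1322, 0.0623]
tool_rot: [[-0.968, 0.251, -0.005], [0.251, 0.968, -0.0], [0.005, -0.002, -1.0]]
ft_force: [0.3, -0.9, 0.8]
grip_width: -0.0001
gripper_force: 0.0
```

```bash
python3 - <<'E'
from h import *
o=env.observe(); print(o["position"],o["ft_force"])
s=env.get_image("side");t=env.get_image("top")
cv2.imwrite("pics/s1f.png",s[:,:,::-1]);cv2.imwrite("pics/t1f.png",t[:,:,::-1])
def crop(im,x,y,w,h,k): 
    c=cv2.resize(im[y:y+h,x:x+w],None,fx=k,fy=k,interpolation=cv2.INTER_CUBIC)
    for i in range(0,w,10): cv2.putText(c,str(x+i),(i*k,8),0,.3,(255,0,0),1); cv2.line(c,(i*k,8),(i*k,14),(255,0,0),1)
    for i in range(10,h,10): cv2.putText(c,str(y+i),(0,i*k+3),0,.3,(255,0,0),1)
    return c
cv2.imwrite("pics/v1.png",np.hstack([crop(s,270,150,60,80,6),crop(t,270,190,70,80,6)])[:,:,::-1])
E
```

```text
[0.52566279 0.13215701 0.0623245 ] [ 0.31054195 -0.88022772  0.77754378]
```

View pics/v1.png

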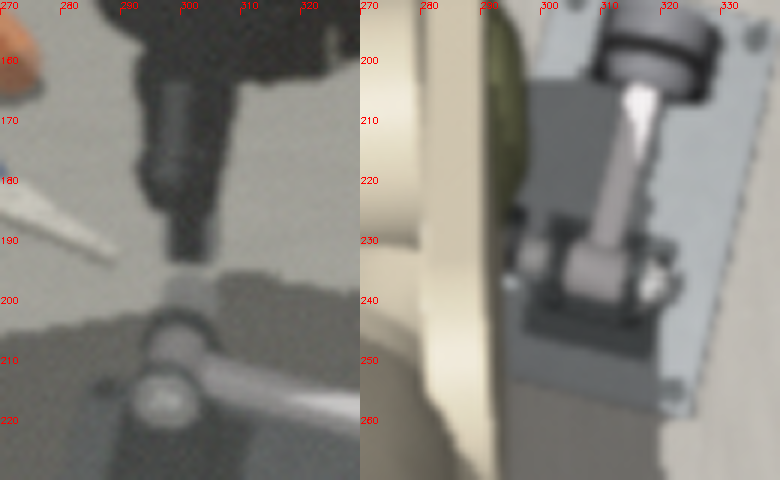

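The finger tips (301,192) are in line with the pin head (301.5,197). Now I push.

Call:
jog_arm([
  [0.001,-0.011,0],
  [-0.001,-0.01,0],
  [-0.002,-0.008,0],
  [-0.0015,-0.006,0],
  [-0.0015,-0.006,0],
], hand=[0,0,0,0,0], yaw=[0,0,0,0,0])

```text
time_s: 2.7
position: [0.522, 0.0913, 0.0646]
tool_rot: [[-0.968, 0.251, 0.001], [0.251, 0.968, 0.001], [-0.001, 0.001, -1.0]]
ft_force: [0.6, 4.5, 2.5]
grip_width: -0.0002
gripper_force: 2.4
```

Call:
jog_arm([
  [-0.001,-0.004,0],
  [-0.001,-0.003,0],
  [0,-0.001,0],
  [0,0,0],
  [0,0,0],
], hand=[0,0,0,0,0], yaw=[0,0,0,0,0])

```text
time_s: 3.32
position: [0.5201, 0.0842, 0.0645]
tool_rot: [[-0.968, 0.251, 0.001], [0.251, 0.968, 0.002], [-0.0, 0.002, -1.0]]
ft_force: [1.8, 9.8, 3.4]
grip_width: -0.0
gripper_force: 5.3
```

Call:
jog_arm([
  [-0.0005,-0.002,0],
  [-0.0005,-0.002,0],
  [0,0,0],
  [0,0,0],
  [0,0,0],
], hand=[0,0,0,0,0], yaw=[0,0,0,0,0])

```text
time_s: 3.95
position: [0.5201, 0.0836, 0.0649]
tool_rot: [[-0.968, 0.252, 0.004], [0.252, 0.968, 0.008], [-0.002, 0.009, -1.0]]
ft_force: [6.2, 33.5, 3.0]
grip_width: -0.0
gripper_force: 17.2
```

Pin is home: it stops hard at 33 N. I'll retreat, then look closer at the clip's yaw.

Call:
jog_arm([
  [0.002,0.01,0],
  [0.005,0.02,0.005],
  [0,0,0.05],
  [0,0,0.05],
  [-0.01,-0.03,0.05],
], hand=[0,0,0,0,0], yaw=[0,0,0,0,-0.18])

```text
time_s: 4.58
position: [0.5157, 0.0793, 0.2206]
tool_rot: [[-0.907, 0.422, -0.001], [0.422, 0.907, -0.001], [0.0, -0.001, -1.0]]
ft_force: [0.7, -1.4, -0.5]
grip_width: -0.0005
gripper_force: 0.0
```

```bash
python3 - <<'E'
import cv2,numpy as np
def crop(f,x,y,w,h,k):
    c=cv2.resize(cv2.imread(f)[y:y+h,x:x+w],None,fx=k,fy=k,interpolation=cv2.INTER_LANCZOS4)
    for i in range(0,w,2): cv2.putText(c,str(x+i),(i*k,8),0,.3,(255,0,0),1); cv2.line(c,(i*k+k//2,8),(i*k+k//2,14),(255,0,0),1)
    for i in range(2,h,2): cv2.putText(c,str(y+i),(0,i*k+k//2+3),0,.3,(255,0,0),1)
    return c
cv2.imwrite("pics/c3.png",np.hstack([crop("pics/side0.png",306,296,20,30,19),crop("pics/top0.png",413,218,21,30,19)]))
E
```

```text
(no output)
```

View pics/c3.png

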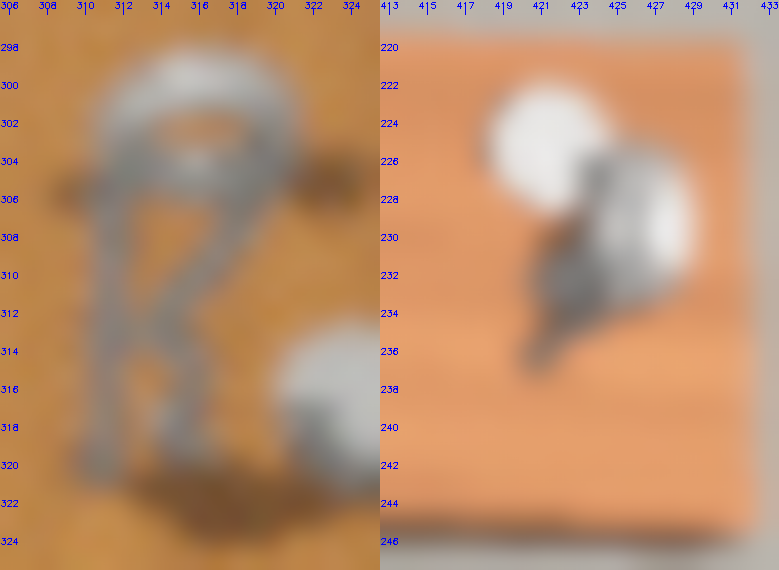

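```bash
python3 - <<'E'
from h import *
from scipy.spatial.transform import Rotation as R
np.set_printoptions(precision=4,suppress=True)
obs=[("side",(315.8,302.5),(8,0,76)),("side",(311,320.6),(0,0,23)),("side",(311.2,306.5),(0,0,66)),("side",(315.9,319.5),(10,0,25)),("side",(313.7,312),(4,0,44)),("top",(426,229.2),(8,0,76)),("top",(421,237),(0,0,24))]
def f(v):
    Rm=R.from_euler("ZYX",v[2:5]).as_matrix(); b=np.array([v[0],v[1],.007])
    o=[1.5*v[3]/.05,1.5*v[4]/.05,v[5]/1,v[6]/1]  # weak priors; camera bias px on top
    for n,p,l in obs:
        q=proj(n,b+Rm@(np.array(l)/1e3))[0]-p
        if n=="top": q=q+v[5:7]
        o+=list(q)
    return np.array(o)
r=least_squares(f,[.5,-.232,0,0,0,0,0]); print(r.x); print(f(r.x)[4:].reshape(-1,2))
Rm=R.from_euler("ZYX",r.x[2:5]).as_matrix(); print("coil",[*r.x[:2],.007]+Rm@[.008,0,.076])
J=np.linalg.inv(r.jac.T@r.jac); print("sd(px .4)",.4*np.sqrt(np.diag(J)))
E
```

```text
[ 0.5001 -0.2318 -0.0069  0.0155 -0.0025 -0.3132  0.1107]
[[-0.0174 -0.1787]
 [-0.0531 -0.4457]
 [ 0.1607 -0.3968]
 [ 0.2767 -0.4711]
 [-0.4404  1.2022]
 [ 0.1661  0.5563]
 [ 0.1471 -0.6671]]
coil [ 0.5093 -0.2317  0.0829]
sd(px .4) [0.0006 0.0007 0.0867 0.0095 0.0104 0.2549 0.2474]
```

Call:
jog_arm([
  [0,-0.06,0],
  [0,-0.06,0],
  [0,-0.06,0],
  [0,-0.06,0],
  [0,-0.05,0],
], hand=[0.02,0.045,0.045,0.045,0.045], yaw=[-0.18,-0.18,-0.18,-0.18,-0.18])

```text
time_s: 5.2
position: [0.5151, -0.2135, 0.219]
tool_rot: [[-0.228, 0.974, -0.002], [0.974, 0.228, -0.001], [-0.0, -0.002, -1.0]]
ft_force: [0.0, 0.6, 0.1]
grip_width: 0.0453
gripper_force: 0.0
```

Call:
jog_arm([
  [-0.006,-0.018,0],
  [0,0,-0.05],
  [0,0,-0.05],
  [0,0,-0.038],
  [0,0,0],
], hand=[0.045,0.045,0.045,0.045,0.045], yaw=[-0.15,-0.08,0,0,0])

```text
time_s: 5.82
position: [0.5084, -0.2283, 0.0791]
tool_rot: [[-0.007, 1.0, -0.006], [1.0, 0.007, 0.003], [0.003, -0.006, -1.0]]
ft_force: [0.3, -0.1, -0.1]
grip_width: 0.0452
gripper_force: 0.0
```

```bash
python3 - <<'E'
from h import *
o=env.observe(); print(o["position"],o["ft_force"])
s=env.get_image("side");t=env.get_image("top")
def crop(im,x,y,w,h,k): 
    c=cv2.resize(im[y:y+h,x:x+w],None,fx=k,fy=k,interpolation=cv2.INTER_CUBIC)
    for i in range(0,w,10): cv2.putText(c,str(x+i),(i*k,8),0,.3,(255,0,0),1); cv2.line(c,(i*k,8),(i*k,14),(255,0,0),1)
    for i in range(10,h,10): cv2.putText(c,str(y+i),(0,i*k+3),0,.3,(255,0,0),1)
    return c
cv2.imwrite("pics/v2.png",np.hstack([crop(s,285,265,60,65,8),crop(t,395,212,40,65,8)])[:,:,::-1])
E
```

```text
[ 0.50844896 -0.2283228   0.07907313] [ 0.28712757 -0.07338697 -0.13810045]
```

View pics/v2.png

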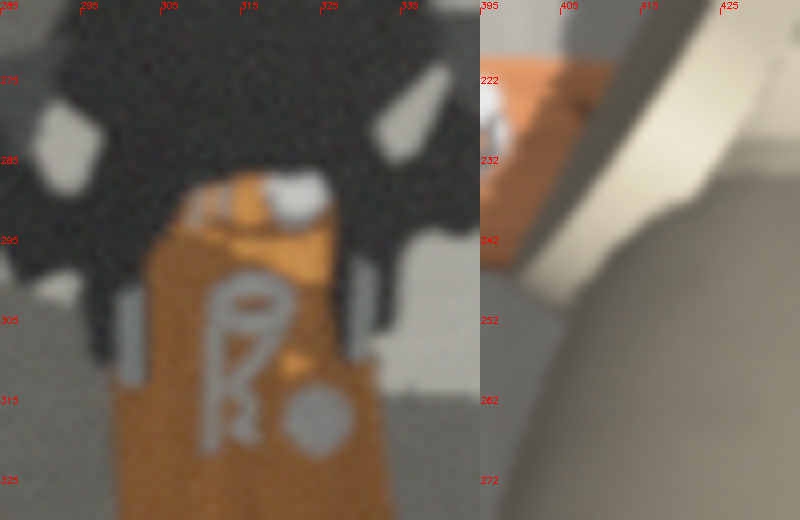

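Coil at (316.5,302.5) lies midway between pads (302 and 331) with its height in the pads. I'll shift 3 mm in −y and close.

Call:
jog_arm([
  [0.0005,-0.003,0.002],
  [0,0,0],
  [0,0,0],
  [0,0,0],
  [0,0,0],
], hand=[0.04,0.025,0.01,0.005,0.0], yaw=[0,0,0,0,0], grip_force=50)

```text
time_s: 6.55
position: [0.5105, -0.232, 0.0842]
tool_rot: [[-0.007, 1.0, 0.0], [1.0, 0.007, -0.001], [-0.001, 0.0, -1.0]]
ft_force: [-2.5, -0.1, 6.4]
grip_width: 0.0183
gripper_force: 49.0
```

Call:
jog_arm([
  [0,0,0.01],
  [0,0,0.02],
  [0,0,0.03],
  [0,0,0.03],
  [0,0,0.03],
], hand=[0,0,0,0,0], yaw=[0,0,0,0,0])

```text
time_s: 7.18
position: [0.5104, -0.2316, 0.2049]
tool_rot: [[-0.007, 1.0, 0.0], [1.0, 0.007, -0.0], [-0.0, 0.0, -1.0]]
ft_force: [0.5, 0.0, -1.0]
grip_width: 0.0186
gripper_force: 48.8
```

Call:
jog_arm([
  [0,0.04,0],
  [0,0.04,0],
  [-0.003,0.05,0],
  [-0.005,0.04,0],
  [0,0.01,0],
], hand=[0,0,0,0,0], yaw=[-0.05,-0.05,-0.05,-0.05,-0.05])

```text
time_s: 7.8
position: [0.5019, -0.0495, 0.204]
tool_rot: [[0.24, 0.971, 0.0], [0.971, -0.24, 0.0], [0.0, 0.0, -1.0]]
ft_force: [0.0, -0.8, -0.2]
grip_width: 0.0181
gripper_force: 48.8
```

```bash
python3 - <<'E'
from h import *
for i in range(2): s=env.get_image("side");t=env.get_image("top")
o=env.observe(); print(o["position"],o["ft_force"],o["grip_width"],o["tool_rot"])
def crop(im,x,y,w,h,k): 
    c=cv2.resize(im[y:y+h,x:x+w],None,fx=k,fy=k,interpolation=cv2.INTER_CUBIC)
    for i in range(0,w,10): cv2.putText(c,str(x+i),(i*k,8),0,.3,(255,0,0),1); cv2.line(c,(i*k,8),(i*k,14),(255,0,0),1)
    for i in range(10,h,10): cv2.putText(c,str(y+i),(0,i*k+3),0,.3,(255,0,0),1)
    return c
cv2.imwrite("pics/s3f.png",s[:,:,::-1]);cv2.imwrite("pics/t3f.png",t[:,:,::-1])
cv2.imwrite("pics/v3.png",np.hstack([crop(s,270,150,80,100,6),crop(t,280,190,50,100,6)])[:,:,::-1])
E
```

```text
[ 0.50251119 -0.05200012  0.2036452 ] [0.92470905 0.40453463 0.21537839] 0.018140892839866824 [[ 2.39456188e-01  9.70907063e-01  4.56602362e-04]
 [ 9.70907160e-01 -2.39456088e-01 -2.61918156e-04]
 [-1.44961972e-04  5.06036426e-04 -9.99999861e-01]]
```

View pics/v3.png

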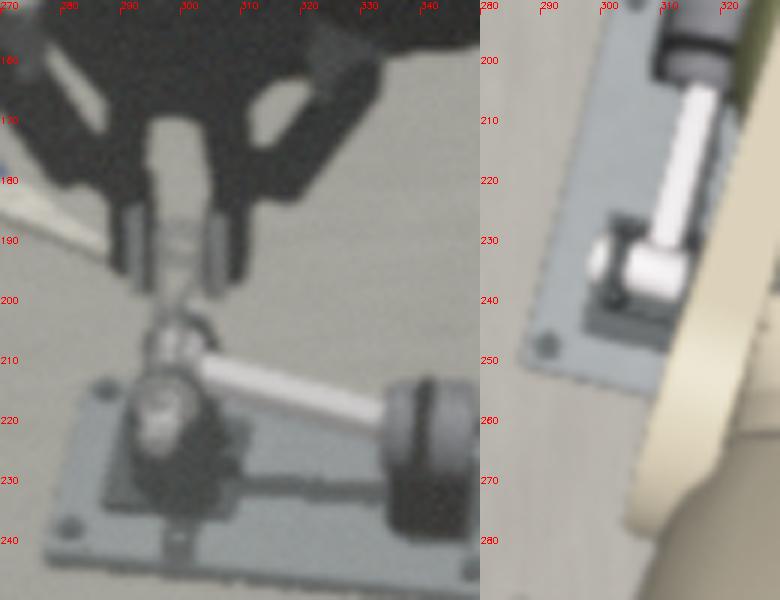

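Clip is well held (coil at (299,190) between the pads). I'll move above the pin and compare the overlay.

Call:
jog_arm([
  [0.002,0.02,0],
  [0.002,0.02,0],
  [0,0.02,-0.015],
  [0,0,-0.015],
  [0,0,-0.008],
], hand=[0,0,0,0,0], yaw=[-0.015,0,0,0,0])

```text
time_s: 8.62
position: [0.5064, 0.0077, 0.1647]
tool_rot: [[0.255, 0.967, -0.001], [0.967, -0.255, 0.0], [-0.0, -0.001, -1.0]]
ft_force: [-0.1, 0.6, -0.7]
grip_width: 0.0183
gripper_force: 48.8
```

```bash
cat > look.py <<'E'
from h import *
import sys
np.set_printoptions(precision=4,suppress=True)
ims=[env.get_image("side").astype(float) for _ in range(6)]
s=np.mean(ims[1:],0).astype(np.uint8)
o=env.observe(); p=o["position"]; ty=o["tool_rot"][:,1]; print(p,o["ft_force"],np.arctan2(ty[1],ty[0]))
S=(.507,.0425,-.257)
k,x,y,W,H=12,275,170,45,50
c=cv2.resize(s[y:y+H,x:x+W],None,fx=k,fy=k,interpolation=cv2.INTER_CUBIC)[:,:,::-1].copy()
raw=c.copy()
for i in range(0,W,5): cv2.putText(raw,str(x+i),(i*k,8),0,.3,(0,0,255),1)
for i in range(5,H,5): cv2.putText(raw,str(y+i),(0,i*k),0,.3,(0,0,255),1)
def dr(P,col):
    q=((proj("side",P)-[x,y]+.5)*k).astype(int); cv2.polylines(c,[q.reshape(-1,1,2)],False,col,1)
a=np.linspace(0,2*np.pi,40); z0=0*a
dr(w(S,np.c_[.007*np.cos(a),z0-.0445,.064+.007*np.sin(a)]),(0,255,0))
dr(w(S,[[0,-.022,.071],[0,-.0445,.071]]),(0,255,0))
dr(w(S,[[0,-.033,.071],[0,-.033,.085]]),(0,0,255))
b=p-.008*ty-[0,0,.077]; dr([b,b+[0,0,.07]],(255,0,0)); ct=b+.008*ty+[0,0,.076]
dr(ct+.010*(np.outer(np.cos(a),ty)+np.outer(np.sin(a),[0,0,1])),(255,0,0))
cv2.imwrite(sys.argv[1],cv2.resize(np.hstack([raw[:,:400*1] if 0 else raw,c]),(800,int(50*12*800/(2*45*12)))))
E
python3 look.py pics/v4.png
```

```text
[0.5067 0.0079 0.1659] [ 0.2765 -0.063  -0.5196] -0.258371695843653
```

View pics/v4.png

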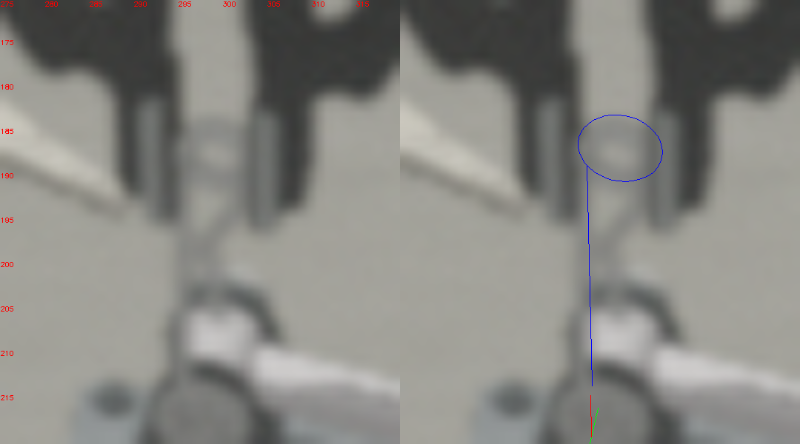

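Call:
jog_arm([
  [0,0,-0.006],
  [0,0,-0.004],
  [0,0,-0.001],
  [0,0,-0.001],
  [0,0,0],
], hand=[0,0,0,0,0], yaw=[0,0,0,0,0])

```text
time_s: 9.55
position: [0.5065, 0.0083, 0.1533]
tool_rot: [[0.255, 0.967, 0.0], [0.967, -0.255, -0.0], [-0.0, 0.0, -1.0]]
ft_force: [0.3, -0.3, 0.1]
grip_width: 0.0182
gripper_force: 48.8
```

```bash
python3 - <<'E'
from h import *
np.set_printoptions(precision=1,suppress=True,linewidth=200)
im=np.mean([env.get_image("side").astype(float) for _ in range(6)],0)
cv2.imwrite("pics/s5f.png",im[:,:,::-1])
o=env.observe(); print(o["position"],o["ft_force"])
p=o["position"];ty=o["tool_rot"][:,1]; b=p-.008*ty-[0,0,.077]
print("pred foot/top",proj("side",[b,b+[0,0,.06]]))
g=im.mean(2)
g0=cv2.imread("pics/side0.png").astype(float).mean(2)
print("cols 286..306")
for r in range(196,232,2): print(r,g[r,286:308].astype(int))
E
```

```text
[0.5 0.  0.2] [-0.8 -0.2 -0.6]
pred foot/top [[296.1 217. ]
 [295.6 196.2]]
cols 286..306
196 [158 157 149 131 117 115 110  97  90 115 139 154 156 153 144 130 115 103 111 108  82  69]
198 [160 160 158 158 152 138 122 107 103 123 141 154 153 143 134 133 124 107 114 119 125 141]
200 [160 160 160 160 159 158 155 152 145 135 140 146 141 138 149 160 159 145 141 138 148 158]
202 [159 159 160 160 160 160 160 159 150 132 124 121 118 109 107 113 121 130 142 151 158 159]
204 [159 159 160 160 160 161 160 158 146 131 123 131 137 132 127 123 106  94 100 130 153 161]
206 [159 159 160 161 161 160 158 142 122 133 157 174 161 148 165 180 171 145 104 100 130 154]
208 [161 161 161 161 161 160 156 139 117 133 160 170 148 141 162 175 168 153 135 126 128 146]
210 [161 161 160 161 160 161 159 143 121 121 124 122 110 111 129 148 155 171 194 199 196 194]
212 [153 146 147 152 156 154 145 120 108 117 108  94  87  82  78  87 111 151 180 190 185 172]
214 [113 106 107 117 132 130 113 112 121 125 123 124 123 120 115 101  92 105 130 139 141 142]
216 [122 110 110 122 129 116 111 119 122 125 122 120 119 122 123 121 108  86  85  99 115 131]
218 [149 149 148 143 125  99  99 116 123 127 122 121 122 118 117 119 111  87  74  76  98 127]
220 [149 150 147 135 111  88  81  97 121 132 127 120 119 115 108  97  82  72  72  71  79  96]
222 [149 149 142 124 105  90  87 106 123 128 129 124 117  99  82  74  71  71  69  67  71  77]
224 [151 148 137 114 100  88  85  98 114 121 123 121 110  89  74  72  71  70  68  67  72  80]
226 [151 144 126 108 100  87  77  74  79  86  88  86  78  72  72  71  73  69  68  69  71  78]
228 [147 136 115 104 101  95  78  73  73  71  73  71  72  71  71  71  71  71  69  69  71  72]
230 [141 119  92  82  81  78  73  73  72  73  72  71  73  73  71  72  70  70  71  70  70  70][ WARN:0@10.200] global loadsave.cpp:1063 imwrite_ Unsupported depth image for selected encoder is fallbacked to CV_8U.
```

```bash
python3 - <<'E'
from h import *
np.set_printoptions(precision=1,suppress=True)
S=(.507,.0425,-.257); a=np.linspace(0,2*np.pi,60)
E=proj("side",w(S,np.c_[.007*np.cos(a),0*a-.0445,.064+.007*np.sin(a)])); print("end pred bbox",E.min(0),E.max(0),E.mean(0))
print("crown at hole",proj("side",w(S,[0,-.033,.071])),"top of cheek -y",proj("side",w(S,[[0,-.02,.077],[-.013,-.02,.064],[.013,-.02,.064]])))
im=cv2.imread("pics/s5f.png").astype(float).mean(2)
# fit: template render of end disc bottom edge: sub-pixel lower/left/right edges against dark (~72)
for r in(221,222,223,224): 
    row=im[r,288:306]; print(r,row.astype(int))
for c in range(292,301): print(c,im[216:230,c].astype(int))
E
```

```text
end pred bbox [292.2 222.3] [298.5 226.9] [295.4 224.6]
crown at hole [[296.  218.7]] top of cheek -y [[296.9 212.8]
 [291.2 216.6]
 [302.7 217.6]]
221 [144 127 106  89  82  99 120 129 127 120 116 107  94  81  72  72  70  69]
222 [142 124 105  90  88 106 123 129 129 124 117  99  82  74  71  71  68  68]
223 [140 119 101  89  89 106 121 126 125 123 116  98  78  73  71  71  70  69]
224 [137 114 100  88  86  99 114 121 123 121 110  89  74  72  71  70  68  68]
292 [111 107 100  88  81  82  88  89  86  79  77  79  78  79]
293 [119 120 116 108  97  99 106 106  99  84  74  73  73  72]
294 [122 121 123 128 122 120 123 121 114  99  79  74  73  72]
295 [125 120 127 140 132 129 129 126 121 110  86  73  71  71]
296 [122 119 122 129 127 127 129 125 123 114  88  73  73  73]
297 [120 119 121 122 120 120 124 123 121 109  86  73  71  73]
298 [119 119 122 121 119 116 117 116 110  94  78  72  72  72]
299 [122 118 119 116 115 107  99  98  89  79  72  73  71  73]
300 [123 119 117 115 108  94  82  78  74  73  72  71  71  72]
```

Call:
jog_arm([
  [0.0035,0.002,0],
  [0,0,-0.001],
  [0,0,-0.001],
  [0,0,-0.001],
  [0,0,0],
], hand=[0,0,0,0,0], yaw=[0,0,0,0,0])

```text
time_s: 10.48
position: [0.5099, 0.0102, 0.1502]
tool_rot: [[0.255, 0.967, -0.0], [0.967, -0.255, 0.0], [-0.0, -0.0, -1.0]]
ft_force: [0.2, 0.3, 0.1]
grip_width: 0.018
gripper_force: 48.8
```

Call:
jog_arm([
  [0,0,-0.001],
  [0,0,-0.001],
  [0,0,-0.001],
  [0,0,0],
  [0,0,0],
], hand=[0,0,0,0,0], yaw=[0,0,0,0,0])

```text
time_s: 11.1
position: [0.5098, 0.0103, 0.1473]
tool_rot: [[0.255, 0.967, -0.0], [0.967, -0.255, 0.0], [-0.0, -0.0, -1.0]]
ft_force: [-0.3, -1.0, 0.3]
grip_width: 0.0185
gripper_force: 48.9
```

Call:
jog_arm([
  [0,0,-0.001],
  [0,0,-0.001],
  [0,0,0],
  [0,0,0],
  [0,0,0],
], hand=[0,0,0,0,0], yaw=[0,0,0,0,0])

```text
time_s: 11.72
position: [0.5098, 0.0103, 0.1452]
tool_rot: [[0.255, 0.967, -0.001], [0.967, -0.255, 0.0], [-0.0, -0.001, -1.0]]
ft_force: [-1.2, 0.5, -1.8]
grip_width: 0.0184
gripper_force: 49.2
```

```bash
cat > o.py <<'E'
from h import *
np.set_printoptions(precision=5,suppress=True)
F=[]
for _ in range(4): env.get_image("side"); F.append(env.observe())
f=np.mean([o["ft_force"] for o in F],0); p=np.mean([o["position"] for o in F],0); m=np.mean([o["wrist_torque"] for o in F],0)
d=p[:2]-[.5085,.0117]  # rough
print("p",p,"F",f,"M",m,"F local x,y",f[0]*.967-f[1]*.254,f[0]*.254+f[1]*.967)
E
python3 o.py
```

```text
p [0.5098  0.01029 0.14523] F [-1.74534  0.37783 -0.88231] M [ 0.05195  0.46377 -0.01837] F local x,y -1.7837148685778248 -0.07795636052789212
```

Call:
jog_arm([
  [0,0,0.004],
  [0.003,-0.001,0],
  [0,0,-0.002],
  [0,0,-0.001],
  [0,0,0],
], hand=[0,0,0,0,0], yaw=[0,0,0,0,0])

```text
time_s: 12.55
position: [0.5134, 0.0091, 0.1465]
tool_rot: [[0.255, 0.967, 0.001], [0.967, -0.255, -0.0], [0.0, 0.001, -1.0]]
ft_force: [1.9, -0.1, 1.1]
grip_width: 0.0183
gripper_force: 48.8
```

```bash
python3 o.py
```

```text
p [0.51324 0.00916 0.14652] F [ 1.48764 -0.61446  1.38711] M [-0.13176 -0.40645 -0.00898] F local x,y 1.5946243622074947 -0.21631945070246966
```

Call:
jog_arm([
  [0,0,0.003],
  [-0.0035,0.001,0],
  [0,0,-0.003],
  [0,0,-0.0015],
  [0,0,-0.001],
], hand=[0,0,0,0,0], yaw=[0,0,0,0,0])

```text
time_s: 13.38
position: [0.5092, 0.0103, 0.1435]
tool_rot: [[0.255, 0.967, -0.001], [0.967, -0.255, 0.0], [-0.0, -0.001, -1.0]]
ft_force: [0.1, -0.9, 0.6]
grip_width: 0.0183
gripper_force: 49.3
```

```bash
python3 o.py
```

```text
p [0.50926 0.01027 0.14361] F [-0.62437  0.02909  0.10021] M [-0.00145  0.16277  0.00072] F local x,y -0.6111520739483501 -0.1304547762867095
```

Call:
jog_arm([
  [0,0,-0.001],
  [0,0,-0.001],
  [0,0,-0.001],
  [0,0,0],
  [0,0,0],
], hand=[0,0,0,0,0], yaw=[0,0,0,0,0])

```text
time_s: 14.2
position: [0.5094, 0.0102, 0.1407]
tool_rot: [[0.255, 0.967, -0.0], [0.967, -0.255, 0.0], [-0.0, -0.0, -1.0]]
ft_force: [-1.7, 0.1, 0.2]
grip_width: 0.0184
gripper_force: 49.4
```

```bash
python3 o.py
```

```text
p [0.50936 0.01026 0.14076] F [-1.24249 -0.01163 -0.36465] M [0.02232 0.28263 0.00782] F local x,y -1.1985334068862263 -0.3268362566380535
```

Call:
jog_arm([
  [-0.001,0,0],
  [-0.001,0.0005,0],
  [0,0,0],
  [0,0,0],
  [0,0,0],
], hand=[0,0,0,0,0], yaw=[0,0,0,0,0])

```text
time_s: 15.02
position: [0.5077, 0.0107, 0.1409]
tool_rot: [[0.255, 0.967, 0.001], [0.967, -0.255, -0.0], [0.0, 0.001, -1.0]]
ft_force: [0.8, -0.1, 1.2]
grip_width: 0.0184
gripper_force: 48.9
```

```bash
python3 o.py
```

```text
p [0.50763 0.01067 0.14094] F [ 1.39207 -0.36473  0.72414] M [-0.14552 -0.29808  0.01123] F local x,y 1.438771672159239 0.0008963200910548919
```

Foot is in the hole: it's resisted both ways in x and has fallen about 7 mm below the crown. I'll re-centre and go deeper.

Call:
jog_arm([
  [0.001,0,0],
  [0,0,-0.001],
  [0,0,-0.001],
  [0,0,-0.001],
  [0,0,-0.001],
], hand=[0,0,0,0,0], yaw=[0,0,0,0,0])

```text
time_s: 15.85
position: [0.5085, 0.0107, 0.1368]
tool_rot: [[0.255, 0.967, 0.0], [0.967, -0.255, -0.0], [-0.0, 0.0, -1.0]]
ft_force: [0.8, -0.9, 1.0]
grip_width: 0.0178
gripper_force: 49.0
```

```bash
python3 o.py
```

```text
p [0.50845 0.01072 0.13672] F [ 1.45768 -0.37113 -1.00175] M [-0.11553 -0.22019  0.00734] F local x,y 1.5038397691010945 0.01137043675559224
```

Call:
jog_arm([
  [0.001,0,-0.001],
  [0,0,-0.001],
  [0,0,-0.001],
  [0,0,-0.001],
  [0,0,-0.001],
], hand=[0,0,0,0,0], yaw=[0,0,0,0,0])

```text
time_s: 16.68
position: [0.5093, 0.0108, 0.1317]
tool_rot: [[0.255, 0.967, -0.0], [0.967, -0.255, 0.0], [-0.0, -0.0, -1.0]]
ft_force: [-0.5, -0.7, 1.6]
grip_width: 0.0183
gripper_force: 49.5
```

```bash
python3 o.py
```

```text
p [0.50928 0.01077 0.13161] F [-0.95213 -0.62346 -0.32849] M [-0.11322  0.17244 -0.00061] F local x,y -0.7623502492559341 -0.8447312970575895
```

Call:
jog_arm([
  [-0.0003,-0.0003,-0.002],
  [0,0,-0.002],
  [0,0,-0.002],
  [0,0,-0.002],
  [0,0,-0.001],
], hand=[0,0,0,0,0], yaw=[0,0,0,0,0])

```text
time_s: 17.5
position: [0.5091, 0.0105, 0.1227]
tool_rot: [[0.255, 0.967, -0.0], [0.967, -0.255, 0.0], [0.0, -0.0, -1.0]]
ft_force: [-1.0, -0.3, 0.5]
grip_width: 0.0178
gripper_force: 49.5
```

```bash
python3 o.py
```

```text
p [0.50904 0.01046 0.12262] F [-0.69629 -0.42244 -0.12535] M [-0.04927  0.16779 -0.01825] F local x,y -0.5660170350113715 -0.5853601016500518
```

Call:
jog_arm([
  [0,0,-0.0015],
  [0,0,-0.0015],
  [0,0,-0.0015],
  [0,0,-0.0015],
  [0,0,-0.001],
], hand=[0,0,0,0,0], yaw=[0,0,0,0,0])

```text
time_s: 18.32
position: [0.5096, 0.0103, 0.1161]
tool_rot: [[0.255, 0.967, 0.001], [0.967, -0.255, -0.0], [0.0, 0.001, -1.0]]
ft_force: [-0.7, -0.0, 2.2]
grip_width: 0.0184
gripper_force: 49.6
```

Call:
jog_arm([
  [0,0,-0.001],
  [0,0,-0.001],
  [0,0,-0.001],
  [0,0,0],
  [0,0,0],
], hand=[0,0,0,0,0], yaw=[0,0,0,0,0])

```text
time_s: 18.95
position: [0.5092, 0.0104, 0.1126]
tool_rot: [[0.255, 0.967, -0.0], [0.967, -0.255, -0.0], [-0.0, -0.0, -1.0]]
ft_force: [1.5, -1.8, -0.2]
grip_width: 0.0182
gripper_force: 48.8
```

Call:
jog_arm([
  [0,0,-0.001],
  [0,0,-0.001],
  [0,0,0],
  [0,0,0],
  [0,0,0],
], hand=[0,0,0,0,0], yaw=[0,0,0,0,0])

```text
time_s: 19.58
position: [0.5091, 0.0105, 0.1106]
tool_rot: [[0.255, 0.967, -0.0], [0.967, -0.255, 0.0], [0.0, -0.0, -1.0]]
ft_force: [2.3, -1.0, -2.5]
grip_width: 0.0184
gripper_force: 48.8
```

```bash
python3 o.py
```

```text
p [0.50909 0.01045 0.11069] F [ 2.31498 -1.45029 -2.31589] M [-0.23756 -0.45581 -0.00024] F local x,y 2.606961095426005 -0.8144221057725768
```

Call:
jog_arm([
  [0,0,-0.001],
  [0,0,-0.001],
  [0,0,0],
  [0,0,0],
  [0,0,0],
], hand=[0,0,0,0,0], yaw=[0,0,0,0,0])

```text
time_s: 20.4
position: [0.5091, 0.0105, 0.1087]
tool_rot: [[0.255, 0.967, -0.0], [0.967, -0.255, 0.0], [-0.0, -0.0, -1.0]]
ft_force: [2.0, -1.4, -2.6]
grip_width: 0.0186
gripper_force: 48.8
```

```bash
python3 o.py
```

```text
p [0.50904 0.01046 0.10868] F [ 2.14048 -1.32811 -3.21981] M [-0.19614 -0.44145 -0.04144] F local x,y 2.4071873036340072 -0.7406023464362584
```

Call:
jog_arm([
  [0,0,-0.001],
  [0,0,-0.001],
  [0,0,0],
  [0,0,0],
  [0,0,0],
], hand=[0,0,0,0,0], yaw=[0,0,0,0,0])

```text
time_s: 21.22
position: [0.509, 0.0105, 0.1068]
tool_rot: [[0.255, 0.967, -0.0], [0.967, -0.255, 0.0], [0.0, -0.0, -1.0]]
ft_force: [0.3, 0.9, -1.2]
grip_width: 0.0184
gripper_force: 49.3
```

```bash
python3 o.py
```

```text
p [0.50904 0.01048 0.10679] F [ 0.4991  -0.1442  -1.26039] M [-0.04594 -0.06897 -0.00564] F local x,y 0.5192573450802253 -0.012672453062958944
```

Call:
jog_arm([
  [0,0,-0.001],
  [0,0,-0.0005],
  [0,0,0],
  [0,0,0],
  [0,0,0],
], hand=[0,0,0,0,0], yaw=[0,0,0,0,0])

```text
time_s: 22.05
position: [0.5091, 0.0104, 0.1053]
tool_rot: [[0.255, 0.967, -0.0], [0.967, -0.255, -0.0], [-0.0, -0.0, -1.0]]
ft_force: [-0.6, 0.3, 0.0]
grip_width: 0.0182
gripper_force: 49.5
```

```bash
python3 o.py
```

```text
p [0.50909 0.01046 0.10532] F [-0.58576 -0.30796 -0.17131] M [0.00886 0.07419 0.00514] F local x,y -0.4882138302892959 -0.4465768429375077
```

Call:
jog_arm([
  [0,0,-0.001],
  [0,0,-0.0005],
  [0,0,0],
  [0,0,0],
  [0,0,0],
], hand=[0,0,0,0,0], yaw=[0,0,0,0,0])

```text
time_s: 22.88
position: [0.5093, 0.0104, 0.1041]
tool_rot: [[0.255, 0.967, 0.001], [0.967, -0.255, -0.0], [-0.0, 0.001, -1.0]]
ft_force: [-0.9, -0.3, 5.9]
grip_width: 0.0186
gripper_force: 50.3
```

```bash
python3 o.py
```

```text
p [0.50929 0.01039 0.10411] F [-0.94864  0.13671  5.61036] M [0.00355 0.23345 0.01302] F local x,y -0.9520552520905168 -0.10875142758808912
```

Resistance has returned at the predicted home height, so the clip is seated. I'll ease off, release and lift.

Call:
jog_arm([
  [0,0,0.001],
  [0,0,0],
  [0,0,0],
  [0,0,0],
  [0,0,0],
], hand=[0,0.025,0.035,0.045,0.045], yaw=[0,0,0,0,0])

```text
time_s: 23.7
position: [0.5091, 0.0105, 0.1048]
tool_rot: [[0.255, 0.967, -0.0], [0.967, -0.255, 0.0], [0.0, -0.0, -1.0]]
ft_force: [-0.1, 0.8, -1.0]
grip_width: 0.0447
gripper_force: 0.0
```

Call:
jog_arm([
  [0,0,0.01],
  [0,0,0.03],
  [0,0,0.05],
  [0,0,0.05],
  [0,0,0],
], hand=[0.045,0.045,0.045,0.045,0.045], yaw=[0,0,0,0,0])

```text
time_s: 24.32
position: [0.5102, 0.0103, 0.249]
tool_rot: [[0.255, 0.967, 0.008], [0.967, -0.255, -0.002], [0.0, 0.008, -1.0]]
ft_force: [-0.1, 0.6, -0.1]
grip_width: 0.0451
gripper_force: 0.0
```

```bash
python3 - <<'E'
from h import *
s=env.get_image("side");t=env.get_image("top")
k=8
a=cv2.resize(s[180:245,270:320],None,fx=k,fy=k,interpolation=cv2.INTER_CUBIC)
b=cv2.resize(t[200:265,285:335],None,fx=k,fy=k,interpolation=cv2.INTER_CUBIC)
cv2.imwrite("pics/v5.png",np.hstack([a,b])[:,:,::-1])
E
```

```text
(no output)
```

View pics/v5.png

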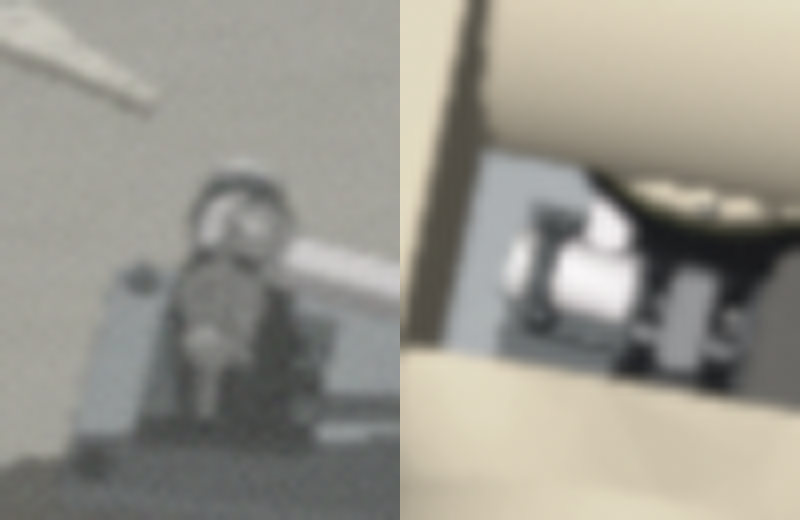

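The side crop shows the coil standing over the pin at about crop (253,220), with the leg coming out below the pin end at (205,390). The top crop shows the coil square across the pin at (685,320). The pin head is against the cheek and the arm is clear.

```bash
python3 -c "
from rig import env
print(env.close_job())"
```

```text
the job is handed in; nothing more can be done
None
```

The pivot pin is pushed home, and the larger R-clip is through its cross hole and snapped over the pin. The arm is clear, and the job was handed in at about 24 s; no verdict was returned.

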